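# Change the air gauge over to the thickest plug

## Robot

A 6-joint arm with a two-finger parallel gripper is mounted at the origin on the work surface. World frame = base frame: x ahead of the robot, y to its left, z up, the work surface at z = 0. Lengths are in m, angles in rad, forces in N, time in s.
With the tool pointing down it reaches from about 0.35 to 0.975 m from the base axis. Payload 4.9 kg.
Tool frame: the origin (TCP) lies midway between the tips of the shut fingers; the grasp point (between the pads) lies 19 mm behind it (ctrl.hold_point_z is the distance from the TCP to the grasp point, in m); z points along the fingers, y is the line along which they close (so a half turn about z gives the same grasp; the last joint's range is limited). The gripper opens to 85 mm and grips with 20 to 120 N. Pads are 22 mm wide; open, the fingers measure 114 mm over their backs; the gripper's body (76 mm by 85 mm) begins 54 mm behind the grasp point. The pads swing forward as they close: fully open they stand 13 mm farther back than shut.
Start: joints at [1.099, 0.053, 1.613, -0, 1.476, -0.119], TCP at [0.216, 0.586, 0.231] pointing down, gripper open.
Joint ranges: [-3.01, 3.01], [-1.01, 2.22], [0.06, 2.58], [-1.02, 4.17], [0.09, 2.62], [-3.14, 3.14]. Speed limits (rad/s): [2.57, 2.57, 3.14, 3.14, 3.14, 3.14].

## Interface

Orientations are given as a rotation vector (axis times angle).
In Python, from station import status, viewer, finish_job, ctrl gives the robot as it stands.
- The arm moves only by the shell command python3 -m jog 'ROWS' [FORCE]. ROWS is JSON, a list of rows, each a list of 7 numbers: the turn, a rotation vector about the tool's x, y, z each as a share of 5 degrees, from -1 to 1, then the shift along the tool's x, y, z each as a share of 30 mm, from -1 to 1, then the opening, from -1 (shut) to 1 (fully open). A call has 1 to 5 rows; each row shifts and turns the commanded pose from where the row before left it, along the tool's axes as they then stand; what a row does not reach is not made up. A row lasts 1/8 s, in which the tool goes at most 62.5 mm and 10.7 degrees, less where a joint would pass 70% of its speed; a pose out of reach is approached as far as the arm can. A call with a number of a shift or a turn outside -1 to 1 is refused whole. A call with a gripper value outside its range is refused whole. The fingers move at their own pace and stop on an object; FORCE is the grip in N (left out, the last holds). Time passes only in rows, so rows that do not move let the fingers close. It gives the time, the measured TCP pose, the force, the opening and the grip force at its end, in the units of the state.
- status.get_obs(): the state, without advancing time (a new reading comes with each control period).
- viewer.get_image(name): name is "scene" or "top" or "wrist"; returns a dict with "img" (400x640x3 uint8, red, green, blue), "fovy" (degrees; the focal length in pixels is half the picture's height over the tangent of half this angle, whatever the lens; pixels are square), "cx", "cy" (the principal point, pixels), "rvec" (rotation vector, rad) and "tvec" (3), from world to camera coordinates, as OpenCV has them. Camera axes: x right, y down, z forward; pixel columns grow to the right and rows downward; lengths in m; the calibration is good to about 2 mm. The wrist camera is an equidistant fisheye: a pixel r from the principal point sees the ray r / f radians off the axis. A picture is of the moment at which its call begins. There is no depth.
- finish_job(): hands the job in; it is judged then, once.
The state is a dict: "t": time; "q": joint angles; "dq": joint speeds; "effort": joint torques, N m; "tool_pos": TCP position; "tool_rot": TCP orientation; "contact_force": force on the tool from outside, world axes, zero at the start; "wrist_torque": the same for the moment, N m; "opening": finger opening in m; "grip_force": force on a finger pad.
Only numpy, scipy, OpenCV 4.12 (cv2) and the standard library are available. Lean on these libraries where they do the work, as an engineer would, in place of code of your own. Each camera call takes 0.05 s, during which the arm holds its last target. There are 200 camera calls.

## Task

Change the air gauge over to its thickest plug. First press the caps of the two thinner plugs fully home, then pull the thickest plug's cap up along its leaning plug as far as it goes and leave it there, and only then press the round black button on the gauge's foot right down and let go. Leave the loose parts standing about where they are.

Things in the scene. Friction and masses are not known exactly. Their poses are not given: they have to be found in the camera images.
- dock_thick: fixed grey dock of the thickest air plug: base 100 (x) x 90 (y) x 24 mm high, origin at the centre of its underside, z up. The plug leans 20 degrees from vertical towards the dock's own -x (roughly towards the robot); its axis starts at x = +12 mm on the bench. A steel collar of diameter 68 mm round the axis reaches 56 mm along the axis; the cap stands on it when fully home
- cap_thick (a joint): slide of the thick plug's cap along the plug axis, m: 0 = fully home, 0.040 = at its upper stop. Stays where it is put; takes about 7 N to move
- cap_thick_top (a point): centre of the top face of the thick plug's captive cap: an aluminium cylinder of diameter 60 mm, 64 mm long, with fine dark grooves. The point's z axis points outward along the plug axis, so the cap lies below it; it slides with the cap. Cap fully home: 120 mm along the axis from the bench, about 113 mm high; fully up: about 150 mm high
- dock_middle: fixed grey dock of the middle air plug: base 100 (x) x 90 (y) x 24 mm high, origin at the centre of its underside, z up. The plug leans 20 degrees from vertical towards the dock's own -x (roughly towards the robot); its axis starts at x = +12 mm on the bench. A steel collar of diameter 56 mm round the axis reaches 56 mm along the axis; the cap stands on it when fully home
- cap_middle (a joint): slide of the middle plug's cap along the plug axis, m: 0 = fully home, 0.040 = at its upper stop. Stays where it is put; takes about 7 N to move
- cap_middle_top (a point): centre of the top face of the middle plug's captive cap: an aluminium cylinder of diameter 48 mm, 64 mm long, with fine dark grooves. The point's z axis points outward along the plug axis, so the cap lies below it; it slides with the cap. Cap fully home: 120 mm along the axis from the bench, about 113 mm high; fully up: about 150 mm high
- dock_slim: fixed grey dock of the slimmest air plug: base 100 (x) x 90 (y) x 24 mm high, origin at the centre of its underside, z up. The plug leans 20 degrees from vertical towards the dock's own -x (roughly towards the robot); its axis starts at x = +12 mm on the bench. A steel collar of diameter 46 mm round the axis reaches 56 mm along the axis; the cap stands on it when fully home
- cap_slim (a joint): slide of the slim plug's cap along the plug axis, m: 0 = fully home, 0.040 = at its upper stop. Stays where it is put; takes about 7 N to move
- cap_slim_top (a point): centre of the top face of the slim plug's captive cap: an aluminium cylinder of diameter 38 mm, 64 mm long, with fine dark grooves. The point's z axis points outward along the plug axis, so the cap lies below it; it slides with the cap. Cap fully home: 120 mm along the axis from the bench, about 113 mm high; fully up: about 150 mm high
- gauge: fixed column gauge: grey foot 190 (x) x 130 (y) x 50 mm high, origin at the centre of its underside, its front towards -x. On the rear of the foot an aluminium column 56 x 60 mm, centred at x = +63 mm, up to 480 mm high: an obstacle
- button (a joint): travel of the gauge's button downwards, m: 0 = released, 0.007 = fully down; sprung, about 5 N
- button_top (a point): centre of the top of the round black push button, diameter 34 mm, on the front of the gauge's foot (gauge frame x = -55, y = +32 mm); pressed straight down
- spare_plug: bystander: loose steel spare plug standing upright in front of the thickest plug's dock, 48 mm across at the foot, 40 mm at the head, 102 mm high; origin at the centre of its underside
- master_ring: bystander: loose chrome master ring lying flat, 90 mm outside, 34 mm high; origin at the centre of its underside
- inner_race: bystander: loose polished inner race lying flat, 82 mm outside, 28 mm high; origin at the centre of its underside
- collar: bystander: loose brass adapter collar, 44 mm outside, 30 mm high, standing on the gauge's foot beside the button; origin at the centre of its underside
Mind the look-alikes: they are no part of the job. Leave any green or red look-alike of the dock_middle alone.

How it is judged:
By the outcome, as a careful person would: the job done as asked, in the order asked, and still so for the second after the job is handed in, with the robot touching nothing.
It also fails if it takes over 70 s, if anything falls off the work surface, if the arm or the gripper's body presses on something with over 40 N, if the wrist force passes 120 N, or if a joint passes its speed limit or range.

## Working session

There is one attempt and no reset: what is moved stays moved. The work goes in short steps, Python scripts to look and compute and a shell command to move; the robot and the scene stay as the last step left them, time stands still between calls to the robot, and variables do not carry over. Pictures are saved under pics/ and viewed, at most 10 in all, crops included, and the job is handed in when it is done.

```bash
mkdir -p pics; ls; cat > h.py <<'E'
import numpy as np, cv2
from station import status, viewer, ctrl
def get(n):
    d=viewer.get_image(n); return d
def cam(d):
    R,_=cv2.Rodrigues(np.array(d['rvec'],float)); t=np.array(d['tvec'],float)
    f=200/np.tan(np.radians(d['fovy'])/2); return R,t,f
def ray(d,u,v,fish=False):
    R,t,f=cam(d); x=(u-d['cx'])/f; y=(v-d['cy'])/f
    if fish:
        r=np.hypot(x,y); s=np.sin(r)/r if r>1e-9 else 1; c=np.array([x*s,y*s,np.cos(r)])
    else: c=np.array([x,y,1.]); c/=np.linalg.norm(c)
    return -R.T@t, R.T@c
def onz(d,u,v,z,fish=False):
    o,r=ray(d,u,v,fish); return o+r*(z-o[2])/r[2]
def tri(rays):
    A=np.zeros((3,3));b=np.zeros(3)
    for o,r in rays:
        P=np.eye(3)-np.outer(r,r);A+=P;b+=P@o
    x=np.linalg.solve(A,b); return x,[np.linalg.norm((np.eye(3)-np.outer(r,r))@(x-o)) for o,r in rays]
def proj(d,p,fish=False):
    R,t,f=cam(d); c=R@np.array(p,float)+t
    if fish:
        th=np.arctan2(np.hypot(c[0],c[1]),c[2]); k=th/max(np.hypot(c[0],c[1]),1e-9); return d['cx']+f*c[0]*k,d['cy']+f*c[1]*k
    return d['cx']+f*c[0]/c[2],d['cy']+f*c[1]/c[2]
def save(d,name): cv2.imwrite('pics/'+name,d['img'][:,:,::-1])
E
python3 - <<'E'
from h import *
import pickle
D={n:get(n) for n in('scene','top','wrist')}
pickle.dump(D,open('d0.pkl','wb'))
for n in D:
    save(D[n],n+'0.png'); R,t,f=cam(D[n]); print(n,f,D[n]['cx'],D[n]['cy'],(-R.T@t).round(3),R[2].round(3))
print(status.get_obs())
E
```

```text
pics
scene 367.63690414702313 319.10023893007354 206.41051718023394 [ 0.844 -0.379  0.668] [-0.385  0.556 -0.736]
top 369.3677513657187 319.4437066177981 205.20462431088953 [0.491 0.055 1.009] [ 0.066 -0.012 -0.998]
wrist 309.70691628693146 324.92304912905007 205.20088456623 [0.151 0.611 0.372] [ 0.253 -0.095 -0.963]
{'t': 0.15, 'q': array([ 1.09903118e+00,  5.32020361e-02,  1.61396007e+00,  2.79421115e-05,
        1.47601062e+00, -1.18993569e-01]), 'dq': array([-0.00143291, -0.00122747, -0.00449482, -0.00054809,  0.00182949,
        0.00018888]), 'effort': array([ 1.93839232e-04, -3.94243383e+01, -3.70720375e+01, -1.46574712e-04,
        4.70050276e-03, -1.56797711e-05]), 'tool_pos': array([0.21570626, 0.58608523, 0.23035848]), 'tool_rot': array([-5.51181997e-01, -3.09236806e+00,  2.36139440e-03]), 'contact_force': array([-0.08976722, -0.82403659, -0.51120345]), 'wrist_torque': array([-0.0206787 ,  0.03060085, -0.0227231 ]), 'grip_force': 0.0, 'opening': 0.08532042279124391}
```

View pics/scene0.png

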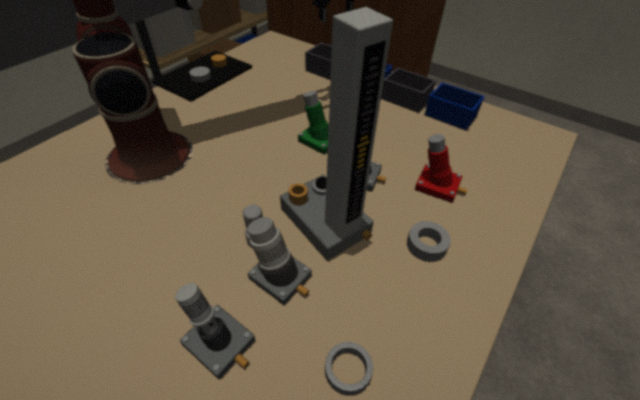

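View pics/top0.png

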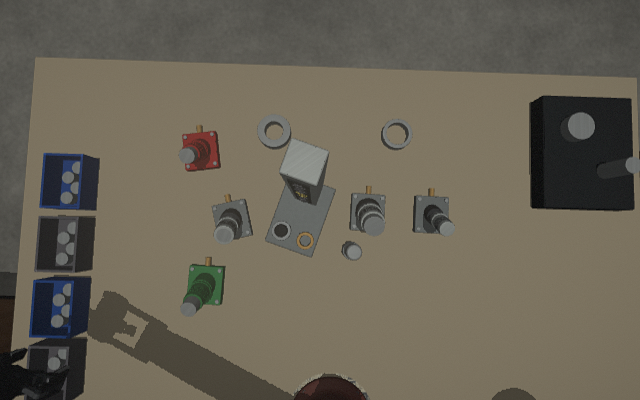

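Scene: grey docks at (280,275) and (218,340), with a third behind the column at about (372,175). Red is at (440,180) and green at (318,138). Top: grey docks at (232,220), (368,212) and (432,213), gauge foot at (300,220), button at (281,231), brass collar at (305,240), spare plug at (352,250). The green (205,285) and red (200,150) ones are look-alikes to leave alone. Enlarging now to confirm which is which.

```bash
python3 - <<'E'
import pickle,cv2,numpy as np
D=pickle.load(open('d0.pkl','rb'))
t=D['top']['img'][180:265,205:465,::-1]; s=D['scene']['img'][150:385,170:390,::-1]
g=lambda a:np.clip(255*(a/255.)**.6,0,255).astype('u1')
a=cv2.resize(g(t),None,fx=3.05,fy=3.05,interpolation=cv2.INTER_CUBIC)
cv2.imwrite('pics/tc.png',a)
b=cv2.resize(g(s),None,fx=2.5,fy=2.5,interpolation=cv2.INTER_CUBIC); cv2.imwrite('pics/sc.png',b)
E
```

```text
(no output)
```

View pics/tc.png

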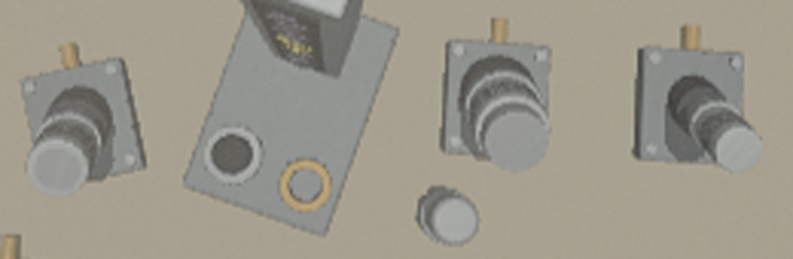

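View pics/sc.png

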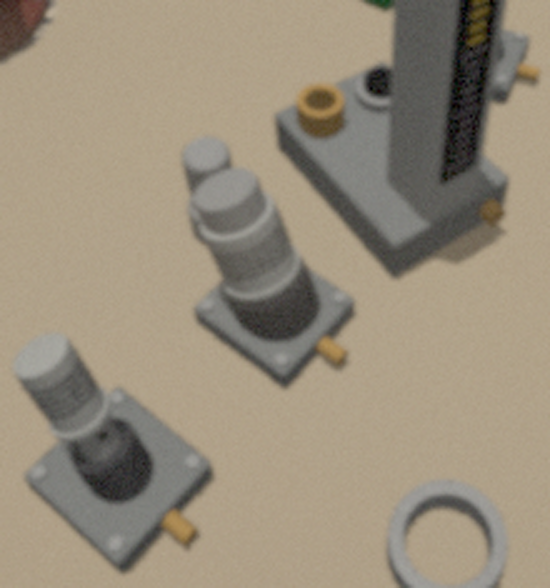

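tc crop: middle cap top (57,166), thick (515,138), slim (738,148), button (233,154), collar (305,185). sc crop: slim top (45,353), thick top (226,185). Only the left, centre and right grey docks are candidates. Apparent diameters and the spare plug standing in front of the centre dock point to middle, thick and slim respectively. I'll check this by triangulating.

```bash
python3 - <<'E'
import pickle
from h import *
D=pickle.load(open('d0.pkl','rb')); T,S=D['top'],D['scene']
tc=lambda u,v:(205+(u+.5)/3.05-.5,180+(v+.5)/3.05-.5); sc=lambda u,v:(170+(u+.5)/2.5-.5,150+(v+.5)/2.5-.5)
def pt(a,b):
    x,e=tri([ray(T,*tc(*a)),ray(S,*sc(*b))]); print(x.round(4),np.round(e,4)); return x
for n,a,b,r in(('thick',(515,138),(226,185),34),('slim',(738,148),(45,353),23)):
    x=pt(a,b); o=ray(T,*tc(*a))[0]; print(n,'diam',2*r/3.05/369*(o[2]-x[2]))
pt((233,154),(379,82)); pt((305,185),(321,97))
# dock bases from corners on z=.024
for n,c in(('mid',[(22,78),(123,58),(145,165)]),('thick',[(447,40),(551,46),(443,152)]),('slim',[(640,49),(742,54),(638,157)]),('gauge',[(246,10),(399,30),(326,235),(185,184)])):
    z=.05 if n=='gauge' else .024
    P=np.array([onz(T,*tc(*p),z)[:2] for p in c]); print(n,P.round(3).tolist(), 'yaw', np.degrees(np.arctan2(*(P[0]-P[1])[::-1])).round(1)-90,'c',((P[1]+P[-1])/2 if n!='gauge' else P[1:3].mean(0)).round(3),np.linalg.norm(np.diff(P,axis=0),axis=1).round(3))
for n,a in(('mid home',(57,166)),):
  for z in(.113,.13,.15): print(n,onz(T,*tc(*a),z).round(4))
print('spare',onz(T,*tc(455,219),.102).round(3))
R=cv2.Rodrigues(status.get_obs()['tool_rot'])[0];print(R.round(3))
E
```

```text
[ 0.5062 -0.0832  0.1414] [0.0002 0.0002]
thick diam 0.05243648375458653
[ 0.5044 -0.256   0.1381] [0.0015 0.0015]
slim diam 0.03560753800663785
[0.4876 0.1404 0.0652] [0.0004 0.0004]
[0.4647 0.0798 0.0796] [0.0014 0.0014]
mid [[0.548, 0.33], [0.568, 0.243], [0.475, 0.22]] yaw 13.0 c [0.522 0.231] [0.089 0.096]
thick [[0.592, -0.04], [0.59, -0.132], [0.494, -0.039]] yaw -1.5999999999999943 c [ 0.542 -0.086] [0.092 0.134]
slim [[0.59, -0.211], [0.588, -0.301], [0.495, -0.21]] yaw -1.0999999999999943 c [ 0.541 -0.256] [0.09 0.13]
gauge [[0.61, 0.135], [0.597, 0.003], [0.421, 0.061], [0.461, 0.181]] yaw -5.799999999999997 c [0.509 0.032] [0.132 0.185 0.127]
mid home [0.474  0.2744 0.113 ]
mid home [0.4744 0.2703 0.13  ]
mid home [0.4747 0.2654 0.15  ]
spare [ 0.441 -0.043  0.102]
[[-0.938  0.346 -0.001]
 [ 0.346  0.938 -0.001]
 [ 0.    -0.002 -1.   ]]
```

```bash
cat >> h.py <<'E'
from scipy.spatial.transform import Rotation as Ro
DK={'mid':((.5232,.2778),13.3),'thick':((.554,-.086),-1.5),'slim':((.553,-.256),-1.0)}
def frame(n):
    (x,y),p=DK[n]; p=np.radians(p); s,c=np.sin(np.radians(20)),np.cos(np.radians(20))
    a=np.array([-s*np.cos(p),-s*np.sin(p),c]); Y=np.array([-np.sin(p),np.cos(p),0]); return np.array([x,y,0]),a,np.c_[np.cross(Y,-a),Y,-a]
def plan(pos,R):
    o=status.get_obs(); R0=Ro.from_rotvec(o['tool_rot']); Rt=Ro.from_matrix(R); d=np.array(pos)-o['tool_pos']
    yaw=(R0.inv()*Rt)
    print('t',round(o['t'],2),'tcp',o['tool_pos'].round(4),'turn deg',np.degrees(yaw.as_rotvec()).round(2),'rows',(np.degrees(yaw.as_rotvec())/5).round(2),'then shift rows',(Rt.inv().apply(d)/.03).round(2),'(before turn:',(R0.inv().apply(d)/.03).round(2),')')
E
python3 - <<'E'
from h import *
o,a,R=frame('mid'); plan(o+a*.27,R)
E
```

```text
t 0.15 tcp [0.2157 0.5861 0.2304] turn deg [ -5.93 -19.46 -33.15] rows [-1.19 -3.89 -6.63] then shift rows [ -4.53 -12.36   0.82] (before turn: [-10.6   -7.8   -0.77] )
```

```bash
python3 -m jog '[[0,0,0,-0.5,-0.35,-0.07,1],[0,0,0,-1,-0.74,-0.07,1],[0,0,0,-1,-0.74,-0.07,1],[0,0,0,-1,-0.74,-0.07,1],[0,0,0,-1,-0.74,-0.07,1]]' >/dev/null
python3 -m jog '[[0,0,0,-1,-0.74,-0.07,1],[0,0,0,-1,-0.74,-0.07,1],[0,0,0,-1,-0.74,-0.07,1],[0,0,0,-1,-0.74,-0.07,1],[0,0,0,-1,-0.74,-0.07,1]]' >/dev/null
python3 -m jog '[[0,0,0,-1,-0.74,-0.07,1],[-0.17,-0.555,-0.947,0,0,0,1],[-0.17,-0.555,-0.947,0,0,0,1],[-0.17,-0.555,-0.947,0,0,0,1],[-0.17,-0.555,-0.947,0,0,0,1]]' >/dev/null
python3 -m jog '[[-0.17,-0.555,-0.947,0,0,0,1],[-0.17,-0.555,-0.947,0,0,0,1],[-0.17,-0.555,-0.947,0,0,0,1],[0,0,0,0,0,0,1]]'
python3 - <<'E'
from h import *
import pickle
o,a,R=frame('mid'); plan(o+a*.27,R)
d=get('wrist'); pickle.dump(d,open('w1.pkl','wb')); save(d,'w1.png')
for s in(.12,.15,.16): print(s,np.round(proj(d,o+a*s,True),1))
E
```

```text
t: 2.52
tool_pos: [0.4306, 0.2584, 0.2541]
tool_rot: [-0.321, 2.776, 0.059]
contact_force: [0.0, -0.7, 0.1]
opening: 0.0851
grip_force: 0.0
t 2.52 tcp [0.4306 0.2584 0.2541] turn deg [ 0.04  0.01 -0.12] rows [ 0.01  0.   -0.02] then shift rows [-0.06 -0.08  0.04] (before turn: [-0.07 -0.08  0.04] )
0.12 [321.2 193.7]
0.15 [320.9 201.7]
0.16 [320.7 204.8]
```

View pics/w1.png

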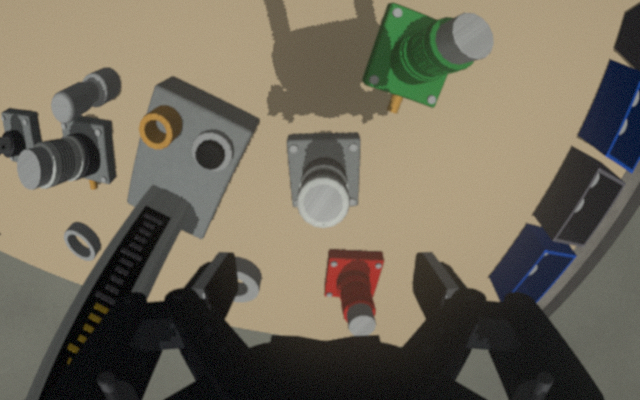

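Wrist: the middle cap top is at (323,203), radius about 26 px, with green at (465,35) and red at (360,320) left alone. The button is at (212,150) and the collar at (160,130). Next I'll triangulate the middle top and see whether the cap or the plug end is on top.

```bash
python3 - <<'E'
import pickle
from h import *
D=pickle.load(open('d0.pkl','rb')); T=D['top']; w=pickle.load(open('w1.pkl','rb'))
g=cv2.cvtColor(w['img'],cv2.COLOR_RGB2GRAY)
m=((g>145)&(w['img'].max(2).astype(int)-w['img'].min(2)<22)).astype('u1'); 
n,l,st,c=cv2.connectedComponentsWithStats(m); 
for i in range(1,n):
    if st[i,4]>300: print(st[i],c[i].round(1))
tc=lambda u,v:(205+(u+.5)/3.05-.5,180+(v+.5)/3.05-.5)
x,e=tri([ray(T,*tc(57,166)),ray(w,323,203,True)]); print('mid top',x.round(4),np.round(e,4))
R,t,f=cam(w); print('diam',52/f*np.linalg.norm(x+R.T@t))
o,a,_=frame('mid'); print('s',(x-o)@a,'off',(x-o-a*((x-o)@a)).round(4))
x,e=tri([ray(T,*tc(233,154)),ray(w,212,150,True)]); print('button',x.round(4),np.round(e,4))
c1=cv2.resize(w['img'][150:240,0:380,::-1][:,270:380],None,fx=5,fy=5,interpolation=cv2.INTER_CUBIC)
c2=cv2.resize(w['img'][60:210,0:130,::-1],None,fx=3,fy=3,interpolation=cv2.INTER_CUBIC)
h=np.zeros((450,940,3),'u1');h[:,:550]=c1;h[:,550:]=c2;cv2.imwrite('pics/w1c.png',cv2.resize(h,(800,383)))
E
```

```text
[455  17  35  34 397] [470.5  32.9]
[ 51  96  18  26 317] [ 59.7 108.1]
[ 297  178   52   50 1980] [322.8 202.7]
[349 317  27  18 326] [361.4 325.7]
mid top [0.4746 0.268  0.1403] [0.0002 0.0002]
diam 0.04598867706715123
s 0.14876658354268843 off [0.0009 0.0019 0.0005]
button [0.4877 0.1414 0.0584] [0.0007 0.0007]
```

View pics/w1c.png

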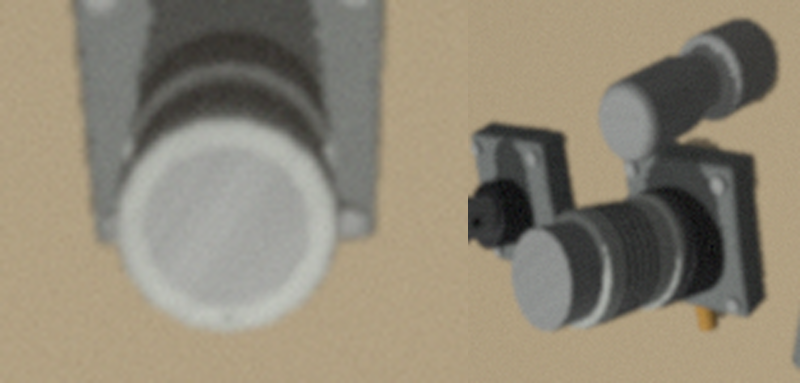

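The cap ring (48 mm) sits about flush with the plug end at roughly 149 mm, so the middle cap is about 29 mm up. Its plug would stick out once the cap is home, so I'll grip the cap's sides and push along the axis. In the right half of the crop, the thick cap (rings at (600,270) and (675,255)) is home, with the plug end protruding at (545,280).

```bash
sed -i "s/'mid':((.5232,.2778)/'mid':((.5241,.2795)/" h.py
python3 -m jog '[[0,0,0,-0.10,-0.14,1,1],[0,0,0,0,0,1,1],[0,0,0,0,0,1,1],[0,0,0,0,0,0,1]]' >/dev/null
python3 - <<'E'
from h import *
o,a,R=frame('mid'); plan(o+a*.12,R)
d=get('wrist'); save(d,'w2.png')
E
```

```text
t 3.08 tcp [0.4638 0.2623 0.1678] turn deg [ 0.   -0.34 -0.1 ] rows [ 0.   -0.07 -0.02] then shift rows [-0.05  0.1   1.97] (before turn: [-0.06  0.1   1.97] )
```

View pics/w2.png

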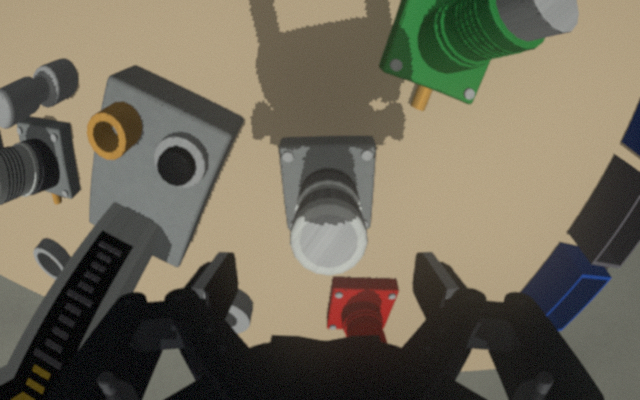

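Cap centre (329,242) lies between the finger pads (midpoint about x=326), so it is aligned. Descending, gripping and pushing.

```bash

python3 -m jog '[[0,0,0,-0.05,0.1,0.6,1],[0,0,0,0,0,0.7,1],[0,0,0,0,0,0.67,1],[0,0,0,0,0,0,1]]' 
python3 -m jog '[[0,0,0,0,0,0,-1],[0,0,0,0,0,0,-1],[0,0,0,0,0,0,-1],[0,0,0,0,0,0,-1],[0,0,0,0,0,0,-1]]' 60
python3 -m jog '[[0,0,0,0,0,0.2,-1],[0,0,0,0,0,0.2,-1],[0,0,0,0,0,0.2,-1],[0,0,0,0,0,0.1,-1]]'
python3 - <<'E'
from h import *
o,a,R=frame('mid'); plan(o+a*.091,R)
E
```

```text
t: 3.62
tool_pos: [0.4852, 0.2712, 0.1161]
tool_rot: [-0.323, 2.776, 0.059]
contact_force: [0.4, -0.4, -0.3]
opening: 0.0854
grip_force: 0.0
t: 4.25
tool_pos: [0.4863, 0.27, 0.1176]
tool_rot: [-0.323, 2.773, 0.055]
contact_force: [-0.1, -7.8, 4.6]
opening: 0.0464
grip_force: 61.0
t: 4.75
tool_pos: [0.4933, 0.2718, 0.0978]
tool_rot: [-0.323, 2.773, 0.056]
contact_force: [-1.4, -8.4, 5.3]
opening: 0.0464
grip_force: 61.2
t 4.75 tcp [0.4933 0.2718 0.0978] turn deg [-0.07  0.12  0.01] rows [-0.01  0.02  0.  ] then shift rows [0.12 0.01 0.39] (before turn: [0.12 0.01 0.39] )
```

```bash

python3 -m jog '[[0,0,0,0,0,0.15,-1],[0,0,0,0,0,0.12,-1],[0,0,0,0,0,0.05,-1],[0,0,0,0,0,0,-1]]'
python3 -m jog '[[0,0,0,0,0,0.07,-1],[0,0,0,0,0,0,-1]]'
python3 -m jog '[[0,0,0,0,0,0.07,-1],[0,0,0,0,0,0,-1]]'
```

```text
t: 5.25
tool_pos: [0.496, 0.2726, 0.0905]
tool_rot: [-0.324, 2.775, 0.055]
contact_force: [-13.8, -12.8, 19.2]
opening: 0.046
grip_force: 63.3
t: 5.5
tool_pos: [0.4962, 0.2726, 0.0903]
tool_rot: [-0.324, 2.777, 0.053]
contact_force: [-26.3, -18.6, 34.5]
opening: 0.0464
grip_force: 65.4
t: 5.75
tool_pos: [0.4964, 0.2727, 0.0902]
tool_rot: [-0.324, 2.779, 0.052]
contact_force: [-40.8, -24.0, 51.4]
opening: 0.0464
grip_force: 67.5
```

Stopped hard after about 28 mm of travel, so the middle cap is home. Relieve the push, release and withdraw along the axis.

```bash

python3 -m jog '[[0,0,0,0,0,-0.15,-1],[0,0,0,0,0,0,-1]]'
python3 -m jog '[[0,0,0,0,0,0,1],[0,0,0,0,0,0,1],[0,0,0,0,0,0,1]]'
python3 -m jog '[[0,0,0,0,0,-0.6,1],[0,0,0,0,0,-1,1],[0,0,0,0,0,-1,1],[0,0,0,0,0,-1,1],[0,0,0,0,0,-1,1]]'
python3 - <<'E'
from h import *
import pickle
d=get('wrist'); save(d,'w3.png'); pickle.dump(d,open('w3.pkl','wb'))
o,a,R=frame('slim'); plan(o+a*.29,R)
E
```

```text
t: 6.0
tool_pos: [0.496, 0.2725, 0.0906]
tool_rot: [-0.324, 2.774, 0.055]
contact_force: [-11.0, -11.7, 15.7]
opening: 0.0462
grip_force: 64.6
t: 6.38
tool_pos: [0.4954, 0.2738, 0.0875]
tool_rot: [-0.323, 2.775, 0.06]
contact_force: [0.3, 0.8, -0.3]
opening: 0.0854
grip_force: 0.0
t: 7.0
tool_pos: [0.4489, 0.2626, 0.2178]
tool_rot: [-0.323, 2.775, 0.06]
contact_force: [-0.3, -0.2, 0.0]
opening: 0.0852
grip_force: 0.0
t 7.05 tcp [0.4502 0.2635 0.2229] turn deg [ 5.12  0.4  13.39] rows [1.02 0.08 2.68] then shift rows [ -0.96 -17.25  -1.41] (before turn: [  3.02 -16.82  -2.95] )
```

View pics/w3.png

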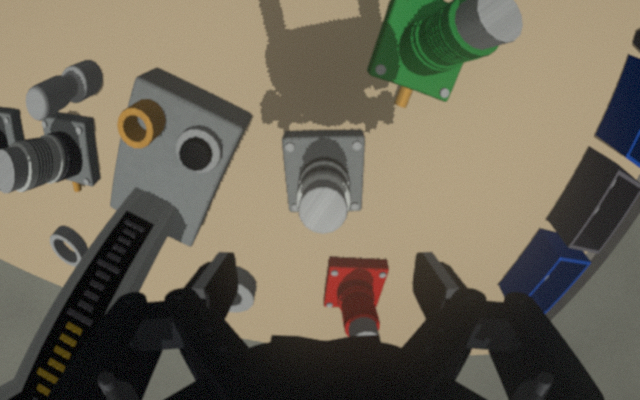

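The middle plug end now protrudes above its cap (323,208), and the loose parts are undisturbed. Next is the slim plug, keeping in front of the column.

```bash

python3 -m jog '[[0,0,0,0,0,-1,1],[0.34,0.03,0.89,0,0,-1,1],[0.34,0.03,0.89,0,0,-0.5,1],[0.34,0.03,0.89,0,0,0,1],[0,0,0,0,0,0,1]]' | head -3
python3 - <<'E'
from h import *
o,a,R=frame('slim'); plan(o+a*.29,R)
E
```

```text
t: 7.68
tool_pos: [0.4243, 0.2575, 0.287]
tool_rot: [0.021, 2.8, -0.008]
t 7.67 tcp [0.4243 0.2575 0.287 ] turn deg [-0.14 -0.45  0.18] rows [-0.03 -0.09  0.04] then shift rows [ -1.04 -17.04   0.89] (before turn: [ -0.99 -17.04   0.93] )
```

```bash

python3 -m jog '[[0,0,0,0,-0.5,0,1],[0,0,0,0,-1,0,1],[0,0,0,0,-1,0,1],[0,0,0,0,-1,0,1],[0,0,0,0,-1,0,1]]' | head -2
python3 -m jog '[[0,0,0,0,-1,0,1],[0,0,0,0,-1,0,1],[0,0,0,0,-1,0,1],[0,0,0,0,-1,0,1],[0,0,0,0,-1,0,1]]' | head -2
python3 -m jog '[[0,0,0,0,-1,0,1],[0,0,0,0,-1,0,1],[0,0,0,0,-1,0,1],[0,0,0,0,-1,0,1],[0,0,0,0,-1,0,1]]' | head -2
python3 -m jog '[[0,0,0,-0.5,-1,0.5,1],[0,0,0,-0.5,-0.6,0.5,1],[0,0,0,0,0,0,1]]' | head -3
python3 - <<'E'
from h import *
import pickle
o,a,R=frame('slim'); plan(o+a*.29,R)
d=get('wrist'); save(d,'w4.png'); pickle.dump(d,open('w4.pkl','wb'))
for s in(.12,.15): print(s,np.round(proj(d,o+a*s,True),1))
g=cv2.cvtColor(d['img'],cv2.COLOR_RGB2GRAY)
m=((g>145)&(d['img'].max(2).astype(int)-d['img'].min(2)<22)).astype('u1')
n,l,st,c=cv2.connectedComponentsWithStats(m)
for i in range(1,n):
    if st[i,4]>200: print(st[i],c[i].round(1))
E
```

```text
t: 8.3
tool_pos: [0.4217, 0.1202, 0.2874]
t: 8.93
tool_pos: [0.4188, -0.0297, 0.2879]
t: 9.55
tool_pos: [0.4159, -0.1796, 0.2884]
t: 9.93
tool_pos: [0.4534, -0.2277, 0.2689]
tool_rot: [0.026, 2.802, -0.006]
t 9.93 tcp [ 0.4534 -0.2277  0.2689] turn deg [-0.08 -0.57 -0.04] rows [-0.02 -0.11 -0.01] then shift rows [-0.07 -0.89 -0.1 ] (before turn: [-0.07 -0.89 -0.1 ] )
0.12 [298.3 192.1]
0.15 [295.5 199.2]
[ 276  184   37   37 1057] [294.1 201.9]
```

View pics/w4.png

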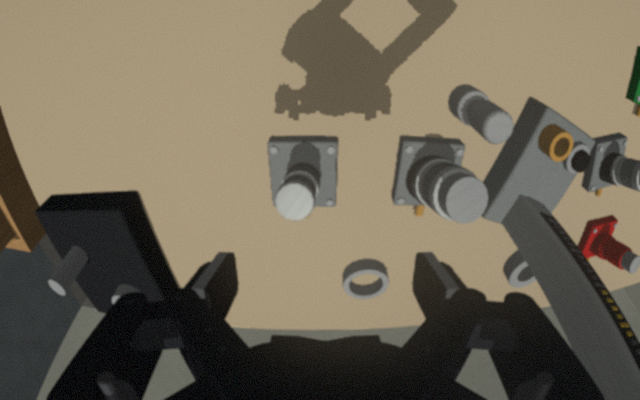

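Slim cap top at (294,202), thick plug end at (466,200), spare plug at (490,115) still standing. Refining slim, thick and button from all the views.

```bash
python3 - <<'E'
import pickle
from h import *
D=pickle.load(open('d0.pkl','rb')); T,S=D['top'],D['scene']; w=pickle.load(open('w4.pkl','rb')); w3=pickle.load(open('w3.pkl','rb'))
tc=lambda u,v:(205+(u+.5)/3.05-.5,180+(v+.5)/3.05-.5); sc=lambda u,v:(170+(u+.5)/2.5-.5,150+(v+.5)/2.5-.5)
R,t,f=cam(w)
for n,a,b,c,px in(('slim',(738,148),(45,353),(294.1,201.9),37),('thick',(515,138),(226,185),(466,200),0)):
    rs=[ray(T,*tc(*a)),ray(S,*sc(*b)),ray(w,*c,True)]; x,e=tri(rs)
    o,ax,_=frame(n); s=(x-o)@ax; print(n,x.round(4),np.round(e,4),'s',s.round(4),'off',(x-o-ax*s).round(4),'d',px/f*np.linalg.norm(x+R.T@t))
    print(tri([rs[0],rs[2]])[0].round(4),tri(rs[1:])[0].round(4))
# profile across slim top and above
g=cv2.cvtColor(w['img'],cv2.COLOR_RGB2GRAY)
for v in range(180,224,3): print(v,g[v,272:324:2].tolist())
E
```

```text
slim [ 0.505  -0.2562  0.1395] [0.0017 0.0017 0.0008] s 0.1475 off [ 0.0025 -0.0011  0.0009] d 0.03495467623701166
[ 0.5035 -0.2561  0.1425] [ 0.5062 -0.2561  0.1393]
thick [ 0.5061 -0.0839  0.1399] [0.0004 0.0015 0.0018] s 0.1479 off [0.0027 0.0008 0.001 ] d 0.0
[ 0.5067 -0.0843  0.1379] [ 0.5061 -0.0843  0.1403]
180 [117, 119, 118, 119, 122, 127, 100, 63, 54, 64, 68, 64, 71, 67, 63, 58, 57, 58, 63, 61, 84, 91, 69, 62, 94, 117]
183 [119, 118, 116, 115, 120, 107, 73, 83, 100, 117, 121, 123, 124, 121, 96, 78, 74, 66, 60, 59, 62, 91, 94, 75, 99, 116]
186 [113, 115, 116, 111, 91, 103, 136, 150, 161, 169, 170, 171, 172, 170, 163, 146, 122, 92, 73, 64, 57, 72, 115, 102, 107, 115]
189 [118, 116, 116, 101, 122, 156, 165, 168, 170, 172, 170, 171, 174, 173, 172, 168, 173, 152, 114, 78, 65, 65, 131, 129, 115, 119]
192 [122, 115, 108, 139, 163, 167, 169, 170, 173, 175, 173, 171, 176, 170, 171, 172, 176, 174, 163, 131, 82, 72, 123, 130, 117, 116]
195 [126, 113, 127, 159, 169, 166, 172, 172, 174, 175, 173, 175, 173, 172, 177, 176, 175, 174, 172, 161, 107, 82, 126, 118, 116, 118]
198 [123, 115, 14
[... 496 characters left out ...]
 136, 147, 144, 147, 146]
210 [156, 156, 156, 162, 172, 173, 172, 174, 174, 179, 181, 183, 180, 177, 177, 177, 181, 183, 179, 163, 147, 151, 154, 154, 154, 150]
213 [157, 153, 153, 156, 166, 169, 172, 173, 180, 181, 180, 180, 179, 179, 186, 183, 185, 182, 164, 146, 151, 153, 158, 150, 155, 154]
216 [155, 154, 158, 156, 151, 157, 163, 175, 179, 176, 178, 177, 177, 184, 185, 184, 173, 156, 144, 153, 154, 155, 156, 156, 154, 153]
219 [154, 155, 154, 152, 154, 153, 154, 158, 161, 165, 169, 166, 175, 171, 169, 159, 159, 152, 152, 153, 153, 155, 156, 154, 151, 152]
222 [153, 150, 155, 155, 157, 156, 153, 154, 157, 152, 152, 148, 154, 152, 155, 154, 155, 152, 154, 156, 153, 154, 157, 156, 155, 156]
```

```bash
sed -i "s/'thick':((.554,-.086)/'thick':((.5565,-.085)/; s/'slim':((.553,-.256)/'slim':((.5555,-.2565)/" h.py; python3 - <<'E'
import pickle
from h import *
D=pickle.load(open('d0.pkl','rb')); S=D['scene']; T=D['top']
for n in('slim','thick'):
  o,a,_=frame(n)
  for s in(.056,.084,.09,.12,.148,.16):
    u,v=proj(S,o+a*s); U,V=proj(T,o+a*s);print(n,s,'sc crop',round((u-170)*2.5),round((v-150)*2.5),'tc',round((U-205)*3.05),round((V-180)*3.05))
R,t,f=cam(S); o,a,_=frame('slim'); print('px/38mm in sc', .038*f*2.5/(R@(o+a*.148)+t)[2])
o,a,R=frame('slim'); plan(o+a*.18,R)
# enlarge slim in original scene + wrist
w=pickle.load(open('w4.pkl','rb'))
g=lambda a:np.clip(255*(a/255.)**.6,0,255).astype('u1')
c=[cv2.resize(g(i[:,:,::-1]),(400,400),interpolation=cv2.INTER_CUBIC) for i in(S['img'][270:350,165:245],w['img'][145:225,265:345])]
cv2.imwrite('pics/slim.png',np.hstack(c))
E
```

```text
slim 0.056 sc crop 103 439 tc 700 109
slim 0.084 sc crop 85 414 tc 710 119
slim 0.09 sc crop 82 408 tc 712 121
slim 0.12 sc crop 62 380 tc 724 133
slim 0.148 sc crop 42 352 tc 735 145
slim 0.16 sc crop 34 339 tc 741 150
thick 0.056 sc crop 264 274 tc 499 102
thick 0.084 sc crop 253 249 tc 504 112
thick 0.09 sc crop 250 243 tc 504 114
thick 0.12 sc crop 237 215 tc 509 126
thick 0.148 sc crop 225 186 tc 514 137
thick 0.16 sc crop 219 174 tc 516 143
px/38mm in sc 59.319568674777734
t 9.97 tcp [ 0.4534 -0.227   0.2697] turn deg [-0.1  -0.52  0.01] rows [-0.02 -0.1   0.  ] then shift rows [-0.14 -0.92  3.62] (before turn: [-0.17 -0.92  3.62] )
```

View pics/slim.png

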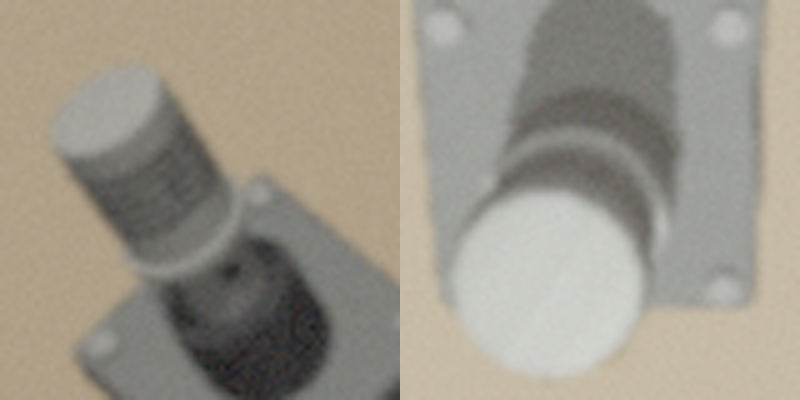

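The slim cap is grooved, with its bottom ring at about s=84 mm and its top at about 148 mm. It is up about 28 mm, so the same grip and push applies.

```bash

python3 -m jog '[[0,-0.1,0,-0.14,-0.92,0.6,1],[0,0,0,0,0,1,1],[0,0,0,0,0,1,1],[0,0,0,0,0,1,1],[0,0,0,0,0,0,1]]' |head -3
python3 - <<'E'
from h import *
o,a,R=frame('slim'); plan(o+a*.119,R)
w=get('wrist'); g=cv2.cvtColor(w['img'],cv2.COLOR_RGB2GRAY)
m=((g>145)&(w['img'].max(2).astype(int)-w['img'].min(2)<20)).astype('u1')
n,l,st,c=cv2.connectedComponentsWithStats(m)
for i in range(1,n):
    if st[i,4]>400: print(st[i],c[i].round(1))
print(np.round(proj(w,o+a*.148,True),1))
E
```

```text
t: 10.6
tool_pos: [0.4932, -0.2537, 0.1685]
tool_rot: [0.022, 2.795, -0.004]
t 10.6 tcp [ 0.4932 -0.2537  0.1685] turn deg [ 0.02 -0.12  0.08] rows [ 0.   -0.02  0.02] then shift rows [-0.03 -0.06  2.02] (before turn: [-0.04 -0.06  2.02] )
[ 289  216   60   52 2326] [318.1 241.9]
[320.4 239.1]
```

```bash

python3 -m jog '[[0,0,0,-0.04,-0.1,0.7,1],[0,0,0,0,0,0.7,1],[0,0,0,0,0,0.62,1],[0,0,0,0,0,0,1]]' 
python3 -m jog '[[0,0,0,0,0,0,-1],[0,0,0,0,0,0,-1],[0,0,0,0,0,0,-1],[0,0,0,0,0,0,-1],[0,0,0,0,0,0,-1]]' 60
python3 -m jog '[[0,0,0,0,0,0.2,-1],[0,0,0,0,0,0.2,-1],[0,0,0,0,0,0.2,-1],[0,0,0,0,0,0.1,-1]]'
python3 -m jog '[[0,0,0,0,0,0.12,-1],[0,0,0,0,0,0.1,-1],[0,0,0,0,0,0,-1]]'
python3 - <<'E'
from h import *
o,a,R=frame('slim'); plan(o+a*.091,R)
E
```

```text
t: 11.15
tool_pos: [0.5162, -0.2584, 0.1138]
tool_rot: [0.023, 2.792, -0.007]
contact_force: [-0.7, 0.6, -0.6]
opening: 0.0852
grip_force: 0.0
t: 11.78
tool_pos: [0.5169, -0.2583, 0.1153]
tool_rot: [0.023, 2.79, -0.007]
contact_force: [-2.1, 4.8, 5.4]
opening: 0.0365
grip_force: 59.8
t: 12.28
tool_pos: [0.5242, -0.2585, 0.0953]
tool_rot: [0.023, 2.79, -0.007]
contact_force: [-3.1, 4.2, 5.3]
opening: 0.0362
grip_force: 59.9
t: 12.65
tool_pos: [0.5265, -0.2586, 0.0889]
tool_rot: [0.023, 2.79, -0.007]
contact_force: [-0.9, 4.8, 2.9]
opening: 0.0363
grip_force: 59.7
t 12.65 tcp [ 0.5265 -0.2586  0.0889] turn deg [-0.11  0.14  0.07] rows [-0.02  0.03  0.01] then shift rows [0.11 0.09 0.08] (before turn: [0.11 0.09 0.08] )
```

```bash

python3 -m jog '[[0,0,0,0,0,0.1,-1],[0,0,0,0,0,0.05,-1],[0,0,0,0,0,0,-1]]'
python3 -m jog '[[0,0,0,0,0,0.07,-1],[0,0,0,0,0,0,-1]]'
```

```text
t: 13.02
tool_pos: [0.5276, -0.2587, 0.0863]
tool_rot: [0.022, 2.792, -0.006]
contact_force: [-11.6, 9.4, 16.8]
opening: 0.0365
grip_force: 61.6
t: 13.28
tool_pos: [0.5277, -0.2587, 0.0861]
tool_rot: [0.02, 2.794, -0.005]
contact_force: [-26.3, 13.8, 31.2]
opening: 0.0361
grip_force: 63.7
```

Hard stop: the slim cap is home. Release, and go to the thick plug.

```bash

python3 -m jog '[[0,0,0,0,0,-0.12,-1],[0,0,0,0,0,0,1],[0,0,0,0,0,0,1],[0,0,0,0,0,0,1]]' | sed -n 1,4p
python3 -m jog '[[0,0,0,0,0,-0.6,1],[0,0,0,0,0,-1,1],[0,0,0,0,0,-1,1],[0,0,0,0,0,-1,1],[0,0,0,0,0,-1,1]]' |head -2
python3 -m jog '[[0,0,0,0,0,-1,1],[0,0,0,0,0,0,1]]' |head -2
python3 - <<'E'
from h import *
o,a,R=frame('thick'); plan(o+a*.25,R)
E
```

```text
t: 13.78
tool_pos: [0.527, -0.2593, 0.0853]
tool_rot: [0.024, 2.791, -0.009]
contact_force: [-0.6, -0.6, -0.4]
t: 14.4
tool_pos: [0.4792, -0.258, 0.2159]
t: 14.65
tool_pos: [0.4702, -0.2588, 0.2465]
t 14.65 tcp [ 0.4702 -0.2588  0.2465] turn deg [-0.23  0.34  0.57] rows [-0.05  0.07  0.11] then shift rows [0.25 5.87 0.32] (before turn: [0.19 5.87 0.29] )
```

```bash

python3 -m jog '[[0,0,0,0.2,0.87,0,1],[0,0,0,0,1,0,1],[0,0,0,0,1,0,1],[0,0,0,0,1,0,1],[0,0,0,0,1,0,1]]' |head -2
python3 -m jog '[[-0.05,0.07,0.11,0,1,0,1],[0,0,0,0,0,0,1]]' |head -2
python3 - <<'E'
from h import *
import pickle
o,a,R=frame('thick'); plan(o+a*.25,R)
w=get('wrist'); pickle.dump(w,open('w5.pkl','wb'));save(w,'w5.png'); g=cv2.cvtColor(w['img'],cv2.COLOR_RGB2GRAY)
for th in(140,150,160):
    m=((g>th)&(w['img'].max(2).astype(int)-w['img'].min(2)<20)).astype('u1')
    n,l,st,c=cv2.connectedComponentsWithStats(m)
    for i in range(1,n):
        if st[i,4]>400: print(th,st[i],c[i].round(1))
print(np.round(proj(w,o+a*.15,True),1))
D=pickle.load(open('d0.pkl','rb')); T=D['top']
E
```

```text
t: 15.28
tool_pos: [0.4659, -0.1102, 0.2386]
t: 15.52
tool_pos: [0.4666, -0.0798, 0.2388]
t 15.53 tcp [ 0.4666 -0.0798  0.2388] turn deg [ 0.35 -0.38  0.16] rows [ 0.07 -0.08  0.03] then shift rows [-0.1  -0.09  0.17] (before turn: [-0.1  -0.1   0.17] )
140 [ 288  182   63   55 2530] [318.6 208.2]
150 [ 292  183   55   54 2170] [318.9 210. ]
[319.5 208.9]
```

```bash

python3 -m jog '[[0.07,-0.08,0,-0.1,-0.1,0.6,1],[0,0,0,0,0,1,1],[0,0,0,0,0,1,1],[0,0,0,0,0,1,1],[0,0,0,0,0,0,1]]' | sed -n 1,4p
python3 - <<'E'
from h import *
o,a,R=frame('thick'); plan(o+a*.085,R)
w=get('wrist'); g=cv2.cvtColor(w['img'],cv2.COLOR_RGB2GRAY)
m=((g>145)&(w['img'].max(2).astype(int)-w['img'].min(2)<20)).astype('u1')
n,l,st,c=cv2.connectedComponentsWithStats(m)
for i in range(1,n):
    if st[i,4]>400: print(st[i],c[i].round(1))
print(np.round(proj(w,o+a*.15,True),1))
E
```

```text
t: 16.2
tool_pos: [0.5047, -0.0858, 0.1364]
tool_rot: [0.039, 2.797, -0.006]
contact_force: [-0.9, 0.4, -0.0]
t 16.2 tcp [ 0.5047 -0.0858  0.1364] turn deg [-0.   -0.27 -0.11] rows [-0.   -0.05 -0.02] then shift rows [-0.07  0.07  2.03] (before turn: [-0.08  0.07  2.03] )
[ 276  221   99   86 3997] [322.6 276.5]
[ 56 239  26  35 602] [ 68.5 256.3]
[327.3 267.6]
```

```bash

python3 -m jog '[[0,0,0,-0.07,0.05,0.5,1],[0,0,0,0,0,0.5,1],[0,0,0,0,0,0.5,1],[0,0,0,0,0,0.5,1],[0,0,0,0,0,0,1]]' 
python3 -m jog '[[0,0,0,0,0,0,-1],[0,0,0,0,0,0,-1],[0,0,0,0,0,0,-1],[0,0,0,0,0,0,-1],[0,0,0,0,0,0,-1]]' 80
python3 -m jog '[[0,0,0,0,0,-0.2,-1],[0,0,0,0,0,-0.2,-1],[0,0,0,0,0,-0.2,-1],[0,0,0,0,0,-0.2,-1],[0,0,0,0,0,0,-1]]'
```

```text
t: 16.88
tool_pos: [0.5284, -0.0843, 0.0828]
tool_rot: [0.037, 2.793, -0.007]
contact_force: [0.6, -0.6, -0.3]
opening: 0.0852
grip_force: 0.0
t: 17.5
tool_pos: [0.5295, -0.0859, 0.0856]
tool_rot: [0.037, 2.789, -0.012]
contact_force: [-1.5, -5.9, -0.5]
opening: 0.0579
grip_force: 85.4
t: 18.12
tool_pos: [0.5213, -0.0856, 0.1082]
tool_rot: [0.038, 2.788, -0.012]
contact_force: [-1.1, -6.0, -0.2]
opening: 0.058
grip_force: 87.0
```

```bash

python3 -m jog '[[0,0,0,0,0,-0.2,-1],[0,0,0,0,0,-0.2,-1],[0,0,0,0,0,-0.07,-1],[0,0,0,0,0,0,-1]]'
python3 -m jog '[[0,0,0,0,0,-0.08,-1],[0,0,0,0,0,0,-1]]'
python3 -m jog '[[0,0,0,0,0,-0.08,-1],[0,0,0,0,0,0,-1]]'
```

```text
t: 18.62
tool_pos: [0.5172, -0.0855, 0.1189]
tool_rot: [0.039, 2.785, -0.013]
contact_force: [22.6, -8.4, -22.1]
opening: 0.0577
grip_force: 96.4
t: 18.88
tool_pos: [0.517, -0.0855, 0.1191]
tool_rot: [0.04, 2.782, -0.013]
contact_force: [40.1, -10.4, -40.3]
opening: 0.0578
grip_force: 99.2
t: 19.12
tool_pos: [0.5168, -0.0855, 0.1193]
tool_rot: [0.041, 2.78, -0.013]
contact_force: [58.2, -13.5, -58.0]
opening: 0.0578
grip_force: 104.0
```

Hard stop against the pull. Relieve, release, withdraw, then check the cap height from the images.

```bash

python3 -m jog '[[0,0,0,0,0,0.15,-1],[0,0,0,0,0,0,-1]]' | sed -n 1,4p
python3 -m jog '[[0,0,0,0,0,0,1],[0,0,0,0,0,0,1],[0,0,0,0,0,0,1]]' | sed -n 1,5p
python3 -m jog '[[0,0,0,0,0,-0.5,1],[0,0,0,0,0,-1,1],[0,0,0,0,0,-1,1],[0,0,0,0,0,-1,1],[0,0,0,0,0,-1,1]]' |head -2
python3 - <<'E'
from h import *
import pickle
o,a,R=frame('thick'); plan(o+a*.25,R)
D={n:get(n) for n in('scene','top','wrist')}; pickle.dump(D,open('d6.pkl','wb'))
for n,d in D.items(): 
  save(d,n+'6.png'); fi=n=='wrist'
  for s in(.148,.156,.160):
    X,Y=R[:,0],R[:,1]; c=o+a*s; print(n,s,np.round(proj(d,c,fi),1),'rim ends y',np.round(proj(d,c+.03*Y,fi),1),np.round(proj(d,c-.03*Y,fi),1),'x',np.round(proj(d,c+.03*X,fi),1),np.round(proj(d,c-.03*X,fi),1))
g=cv2.cvtColor(D['wrist']['img'],cv2.COLOR_RGB2GRAY)
u,v=map(int,proj(D['wrist'],o+a*.16,True))
print(u,v); print('col',list(zip(range(v-50,v+60,2),g[v-50:v+60:2,u]))); print('row',list(zip(range(u-50,u+50,2),g[v,u-50:u+50:2])))
S=cv2.cvtColor(D['scene']['img'],cv2.COLOR_RGB2GRAY); u,v=map(int,proj(D['scene'],o+a*.16)); print(u,v,S[v-24:v+20:2,u-20:u+22:2])
E
```

```text
t: 19.38
tool_pos: [0.5172, -0.0855, 0.119]
tool_rot: [0.039, 2.786, -0.013]
contact_force: [23.0, -7.6, -23.3]
t: 19.75
tool_pos: [0.5164, -0.0844, 0.1217]
tool_rot: [0.037, 2.789, -0.009]
contact_force: [0.6, -0.9, -0.5]
opening: 0.0856
t: 20.38
tool_pos: [0.4691, -0.0828, 0.25]
t 20.38 tcp [ 0.4691 -0.0828  0.25  ] turn deg [-0.14  0.25  0.01] rows [-0.03  0.05  0.  ] then shift rows [0.11 0.   0.49] (before turn: [0.11 0.   0.49] )
scene 0.148 [259.8 224.6] rim ends y [270.8 215.1] [248.4 234.6] x [249.6 221. ] [270.6 228.4]
scene 0.156 [258.3 221.3] rim ends y [269.4 211.8] [246.8 231.3] x [248.1 217.8] [269.2 225. ]
scene 0.16 [257.6 219.6] rim ends y [268.7 210.1] [246.  229.6] x [247.3 216.1] [268.4 223.3]
top 0.148 [373.5 225. ] rim ends y [360.8 224.3] [386.2 225.7] x [372.3 236.9] [374.8 212.9]
top 0.156 [374.  226.2] rim ends y [361.2 225.4] [386.8 226.9] x [372.7 238.1] [375.2 213.9]
top 0.16 [374.2 226.7] rim ends y [361.3 226. ] [387.1 227.4] x [373.  238.8] [375.5 214.5]
wrist 0.148 [325.4 191.8] rim ends y [359.9 192. ] [291.  191.8] x [325.5 157.5] [325.4 224.4]
wri
[... 3772 characters left out ...]
4 103 132 133 134 130 134 132 135 136 131 135 133 135 124  93
   76  68 108]
 [ 93  75  74 105 133 130 130 135 133 136 135 136 133 133 136 121  94  82
   72  58  80]
 [ 73  67  73 103 128 133 135 132 135 130 134 133 134 128 117  91  79  81
   73  48  61]
 [ 71  69  67  83 116 130 132 131 134 130 134 126 112  99  83  82  80  73
   59  54  55]
 [ 73  71  73  69  73 100 110 115 111 115  98  94  81  81  77  79  70  62
   61  54  52]
 [ 72  71  70  67  55  53  66  69  72  76  74  76  77  78  73  65  60  58
   57  53  56]
 [ 71  71  67  70  52  49  52  63  63  64  70  71  68  68  63  60  60  61
   59  56  53]
 [ 73  70  73  68  60  45  46  54  57  58  52  53  58  60  58  60  59  56
   59  52  51]]
```

The cap top face is at about s=158–160 mm with a 60 mm face, so it is fully up. Now the button; I'll also check numerically that the slim cap stayed home.

```bash

python3 -m jog '[[0,0,0,0.5,0,-0.5,-1],[0,0.8,0,0.5,0,-0.3,-1],[0,0.8,0,0,0,0,-1],[0,0.8,0,0,0,0,-1],[0,0.8,0,0,0,0,-1]]' |head -3
python3 -m jog '[[0,0.8,0,0,0,0,-1],[0,0,0,0,0,0,-1]]' |head -3
python3 - <<'E'
from h import *
import pickle
plan((.488,.141,.16),np.diag([-1.,1,-1]))
for f,nm in(('d0.pkl','before'),('d6.pkl','after')):
    S=pickle.load(open(f,'rb'))['scene']; L=cv2.cvtColor(S['img'],cv2.COLOR_RGB2LAB).astype(int); b=L[:,:,2]-128
    o,a,_=frame('slim'); out=[]
    for s in np.arange(.06,.165,.008):
        p=np.array(proj(S,o+a*s)); q=np.array(proj(S,o+a*(s+.01))); n=(q-p)/np.linalg.norm(q-p); n=np.array([-n[1],n[0]])
        k=np.arange(-18,18.1,.5); P=(p+k[:,None]*n).astype(np.float32); v=cv2.remap(b.astype(np.float32),P[:,:1],P[:,1:],1).ravel()
        out.append((round(s,3),float((v<8).sum()*.5)))
    print(nm,out)
E
```

```text
t: 21.15
tool_pos: [0.4328, -0.0816, 0.2586]
tool_rot: [0.041, 3.073, -0.003]
t: 21.4
tool_pos: [0.4333, -0.0816, 0.2583]
tool_rot: [0.041, 3.141, -0.001]
t 21.4 tcp [ 0.4333 -0.0816  0.2583] turn deg [-0.03  0.   -1.5 ] rows [-0.01  0.   -0.3 ] then shift rows [-1.82  7.42  3.28] (before turn: [-1.63  7.47  3.27] )
before [(np.float64(0.06), 36.5), (np.float64(0.068), 36.5), (np.float64(0.076), 36.5), (np.float64(0.084), 32.0), (np.float64(0.092), 26.0), (np.float64(0.1), 23.5), (np.float64(0.108), 24.0), (np.float64(0.116), 24.0), (np.float64(0.124), 24.5), (np.float64(0.132), 25.0), (np.float64(0.14), 24.5), (np.float64(0.148), 23.5), (np.float64(0.156), 16.5), (np.float64(0.164), 0.0)]
after [(np.float64(0.06), 36.5), (np.float64(0.068), 36.5), (np.float64(0.076), 36.5), (np.float64(0.084), 30.5), (np.float64(0.092), 23.5), (np.float64(0.1), 23.5), (np.float64(0.108), 23.5), (np.float64(0.116), 23.5), (np.float64(0.124), 18.5), (np.float64(0.132), 17.0), (np.float64(0.14), 17.5), (np.float64(0.148), 16.5), (np.float64(0.156), 0.0), (np.float64(0.164), 0.0)]
```

Slim width steps at s≈0.12: home. Moving above the button.

```bash

python3 -m jog '[[0,0,0,0,0.47,0,-1],[0,0,0,0,1,0,-1],[0,0,0,0,1,0,-1],[0,0,0,0,1,0,-1],[0,0,0,0,1,0,-1]]' |head -2
python3 -m jog '[[0,0,-0.3,0,1,0,-1],[0,0,0,-0.4,1,0,-1],[0,0,0,-0.9,1,0.6,-1],[0,0,0,-0.53,0,1,-1],[0,0,0,0,0,0,-1]]' |head -2
python3 - <<'E'
from h import *
import pickle
plan((.488,.141,.16),np.diag([-1.,1,-1]))
w=get('wrist'); save(w,'w7.png'); D=pickle.load(open('d0.pkl','rb')); T=D['top']
def blob(d,uv,r):
    u,v=map(int,uv); g=cv2.cvtColor(d['img'],cv2.COLOR_RGB2GRAY)[v-r:v+r,u-r:u+r]; 
    th,m=cv2.threshold(g,0,255,cv2.THRESH_BINARY_INV+cv2.THRESH_OTSU); n,l,st,c=cv2.connectedComponentsWithStats(m)
    i=l[r,r] if l[r,r] else 1+st[1:,4].argmax(); print(th,st[i]); return c[i]+[u-r,v-r]
uw=blob(w,proj(w,(.4877,.141,.06),True),22); ut=blob(T,proj(T,(.4877,.141,.06)),7)
print(uw,proj(w,(.4877,.141,.06),True),ut); x,e=tri([ray(w,*uw,True),ray(T,*ut)]); print(x.round(4),np.round(e,4),onz(w,*uw,.06,True))
E
```

```text
t: 22.02
tool_pos: [0.4361, 0.0538, 0.2594]
t: 22.65
tool_pos: [0.4907, 0.1426, 0.2085]
t 22.65 tcp [0.4907 0.1426 0.2085] turn deg [-0.11 -0.19 -0.  ] rows [-0.02 -0.04 -0.  ] then shift rows [ 0.09 -0.05  1.62] (before turn: [ 0.08 -0.05  1.62] )
83.0 [   5    8   37   36 1068]
82.0 [  1   2  13  12 130]
[323.18071161 193.44756554] (np.float64(322.552603903897), np.float64(189.8860828589813)) [280.30769231 229.83846154]
[0.4881 0.1415 0.0728] [0.0002 0.0002] [0.49121892 0.1416011  0.06      ]
```

```bash

python3 -m jog '[[0,0,0,0.08,-0.05,1,-1],[0,0,0,0,0,1,-1],[0,0,0,0,0,1,-1],[0,0,0,0,0,0.6,-1],[0,0,0,0,0,0,-1]]' |sed -n 1,5p
python3 -m jog '[[0,0,0,0,0,0.2,-1],[0,0,0,0,0,0.2,-1],[0,0,0,0,0,0,-1]]' |sed -n 2,4p
python3 -m jog '[[0,0,0,0,0,0.1,-1],[0,0,0,0,0,0,-1]]' |sed -n 2,4p
python3 -m jog '[[0,0,0,0,0,0.1,-1],[0,0,0,0,0,0,-1]]' |sed -n 2,4p
```

```text
t: 23.32
tool_pos: [0.4898, 0.1403, 0.1032]
tool_rot: [0.002, 3.141, -0.003]
contact_force: [0.4, 0.6, 1.2]
opening: 0.0001
tool_pos: [0.4905, 0.1404, 0.0914]
tool_rot: [0.001, 3.14, -0.003]
contact_force: [-0.9, -0.3, -0.7]
tool_pos: [0.4905, 0.1403, 0.0884]
tool_rot: [0.001, 3.14, -0.002]
contact_force: [0.8, -0.8, 0.1]
tool_pos: [0.4904, 0.1403, 0.0852]
tool_rot: [0.001, 3.14, -0.003]
contact_force: [0.4, -0.5, 0.2]
```

```bash

python3 -m jog '[[0,0,0,0.06,0.02,0.25,-1],[0,0,0,0,0,0.25,-1],[0,0,0,0,0,0,-1]]' |sed -n 2,4p
python3 -m jog '[[0,0,0,0,0,0.1,-1],[0,0,0,0,0,0,-1]]' |sed -n 2,4p
python3 -m jog '[[0,0,0,0,0,0.1,-1],[0,0,0,0,0,0,-1]]' |sed -n 2,4p
python3 -m jog '[[0,0,0,0,0,0.1,-1],[0,0,0,0,0,0,-1]]' |sed -n 2,4p
```

```text
tool_pos: [0.4885, 0.141, 0.0701]
tool_rot: [0.001, 3.14, -0.002]
contact_force: [-0.8, -0.3, 1.7]
tool_pos: [0.4888, 0.141, 0.0677]
tool_rot: [0.001, 3.14, -0.002]
contact_force: [-2.3, 0.3, 3.9]
tool_pos: [0.489, 0.141, 0.0659]
tool_rot: [0.001, 3.14, -0.003]
contact_force: [-6.2, -1.0, 11.3]
tool_pos: [0.4892, 0.141, 0.0656]
tool_rot: [0.001, 3.141, -0.003]
contact_force: [-14.2, -1.8, 28.0]
```

Contact was at about 0.073 m and the hard stop at 0.066 m, so the button made its full 7 mm of travel. Let go and rise clear.

```bash

python3 -m jog '[[0,0,0,0,0,-0.5,-1],[0,0,0,0,0,-1,-1],[0,0,0,0,0,-1,-1],[0,0,0,0,0,-1,-1],[0,0,0,0.5,0,-1,-1]]' |sed -n 1,4p
python3 -m jog '[[0,0,0,0,0,0,-1],[0,0,0,0,0,0,-1]]' |sed -n 1,4p
python3 - <<'E'
from h import *
import pickle
S=get('scene');T=get('top');T0=pickle.load(open('d0.pkl','rb'))['top']; W=get('wrist'); pickle.dump((S,T,W),open('d8.pkl','wb'))
def wid(S,n):
    b=cv2.cvtColor(S['img'],cv2.COLOR_RGB2LAB)[:,:,2].astype(np.float32)-128; o,a,_=frame(n); out=[]
    for s in np.arange(.1,.175,.006):
        p=np.array(proj(S,o+a*s)); q=np.array(proj(S,o+a*(s+.01))); m=(q-p)/np.linalg.norm(q-p); m=np.array([-m[1],m[0]])
        k=np.arange(-18,18.1,.5); P=(p+k[:,None]*m).astype(np.float32); out.append((float(round(s,3)),float((cv2.remap(b,P[:,:1],P[:,1:],1)<8).sum()*.5)))
    return out
for n in('thick','slim'): print(n,wid(S,n))
print('thick before',wid(pickle.load(open('d0.pkl','rb'))['scene'],'thick'))
d=np.abs(T['img'].astype(int)-T0['img']).max(2)>40; n,l,st,c=cv2.connectedComponentsWithStats(d.astype('u1'))
print([(s.tolist()) for s in st[1:] if s[4]>15])
E
```

```text
t: 25.95
tool_pos: [0.4737, 0.1409, 0.197]
tool_rot: [0.002, 3.139, -0.003]
contact_force: [0.6, -0.1, -0.0]
t: 26.2
tool_pos: [0.4732, 0.141, 0.1952]
tool_rot: [0.001, 3.14, -0.003]
contact_force: [-0.2, 0.8, -1.0]
thick [(0.1, 32.5), (0.106, 31.0), (0.112, 31.5), (0.118, 33.0), (0.124, 33.0), (0.13, 32.5), (0.136, 32.5), (0.142, 32.0), (0.148, 31.5), (0.154, 30.5), (0.16, 29.5), (0.166, 25.0), (0.172, 20.0)]
slim [(0.1, 24.0), (0.106, 23.5), (0.112, 23.5), (0.118, 22.5), (0.124, 19.0), (0.13, 17.5), (0.136, 17.5), (0.142, 17.5), (0.148, 16.5), (0.154, 10.0), (0.16, 0.0), (0.166, 0.0), (0.172, 0.0)]
thick before [(0.1, 30.5), (0.106, 31.0), (0.112, 32.0), (0.118, 32.5), (0.124, 32.5), (0.13, 30.5), (0.136, 29.5), (0.142, 29.5), (0.148, 28.0), (0.154, 24.0), (0.16, 19.0), (0.166, 17.5), (0.172, 18.5)]
[[358, 204, 24, 18, 73], [87, 209, 226, 191, 18619], [428, 209, 17, 11, 50], [361, 211, 23, 22, 103], [223, 214, 13, 3, 16], [433, 217, 19, 15, 54], [423, 219, 7, 13, 18], [438, 222, 10, 11, 25], [69, 315, 2, 10, 19], [6, 348, 23, 52, 792], [46, 367, 21, 25, 300], [321, 373, 22, 6, 51]]
```

```bash
python3 -c "
from station import finish_job; print(finish_job())"
```

```text
the job is handed in; nothing more can be done
None
```

The job is handed in: I pressed the middle and slim caps home, pulled the thick cap up to its stop, then pressed the button fully down and let it go. Each move ended at a hard stop. The images confirmed the slim and thick caps; I did not re-measure the middle cap's final position.

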